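Put the pressing roller away on its stand

ROBOT

A 6-joint arm with a two-finger parallel gripper is mounted at the origin on the work surface. World frame = base frame: x ahead of the robot, y to its left, z up, the work surface at z = 0. Lengths are in mm, angles in degrees, forces in N, time in s.
With the tool pointing down it reaches from about 300 to 850 mm from the base axis. Payload 4.2 kg.
Tool frame: the origin (TCP) lies between the finger pads; the fingertips stand 22 mm ahead of it and the grasp point (between the pads) lies 3 mm ahead of it; z points along the fingers, y is the direction in which the jaws open and shut (so a half turn about z gives the same grasp; the last joint's range is limited). The gripper opens to 91 mm and grips with 3 to 60 N. Pads are 32 mm wide; open, the fingers measure 118 mm over their backs; the gripper's body (76 mm by 178 mm) begins 60 mm behind the grasp point.
Start: joints at [67.208, 18.312, 89.639, -0, 72.044, -1.146], TCP at [212.107, 534.464, 235.976] pointing down, gripper open.
Joint ranges: [-177.97, 177.97], [-48.28, 115.42], [12.27, 149.76], [-77.06, 257.06], [2.81, 150.46], [-146.56, 146.56]. Speed limits (degrees/s): [147.25, 147.25, 180, 180, 180, 180].

INTERFACE

Orientations are given as [roll, pitch, yaw] about the fixed x, y, z axes, in that order (R = Rz(yaw) Ry(pitch) Rx(roll)).
In Python, from workcell import * gives the robot as it stands.
- The arm moves only by the shell command python3 -m jog 'ROWS' [OPENING] [FORCE]. ROWS is text: rows parted by semicolons, each of 6 numbers parted by spaces: the shift along the tool's x, y, z in units of 0.5 m (1.0 is 0.5 m), then the turn, a rotation vector about the tool's x, y, z in units of pi/2 rad (1.0 is pi/2 rad). A call has 1 to 20 rows; each row is the pose to reach, as a shift and turn from the pose measured when the call began, along the tool's axes at that moment; what a row does not reach only later rows make up. A row lasts 1/12 s, in which the tool goes at most 41.7 mm and 7.16 degrees, less where a joint would pass 70% of its speed; a pose out of reach is approached as far as the arm can. A call with a number of a shift or a turn outside -1 to 1 is refused whole. A call with a gripper value outside its range is refused whole. OPENING is the opening, from -1 (shut) to 1 (fully open), set as the call begins (- or left out, the last holds). The fingers move at their own pace and stop on an object; FORCE is the grip in N (left out, the last holds). Time passes only in rows, so rows that repeat a pose let the fingers close. It gives the time, the measured TCP pose, the force and the opening at its end, in the units of the state.
- state(): the state, without advancing time (a new reading comes with each control period).
- grab_frame(name): name is "scene" or "top"; returns the picture (400x640x3 uint8, red, green, blue); there is no depth.
- calibration(name): a dict with "mtx" (3x3 intrinsics, pixels), "distortion" ([k1, k2, p1, p2, k3] as OpenCV has them; the pictures are not rectified), "rvec" (rotation vector, rad) and "tvec" (3), from world to camera coordinates, as OpenCV has them. Camera axes: x right, y down, z forward; pixel columns grow to the right and rows downward; lengths in mm; the calibration is good to about 2 mm. A picture is of the moment at which its call begins. calibration takes no time and is no camera call.
- job_done(): hands the job in, once; it reports no verdict.
Trained networks look in the newest picture that a camera, given by its name, has taken for a name from the list of things; names that differ only in an ending like _2 or _b are one class to them, and where a whole thing is asked for, a point or a joint stands for the part that bears it (a point fixed in the world has none). Each returns a list of dicts, best first, with "confidence" (0 to 1); they miss things now and then, are a little off and sometimes report something else, mostly with a low value. They report only what shows in the picture. A call takes as long as a camera call. They do not tell look-alikes from the thing itself.
- spot_in(query, camera): "rect" ([left, top, right, bottom] in pixels, round what is visible of it).
- tip_of(query, camera): "location" ([column, row] in pixels: a listed point, or the origin of a listed thing).
The state is a dict: "time_s": time; "qpos": joint angles; "qvel": joint speeds; "effort": joint torques, N m; "ee_pos": TCP position; "ee_rot": TCP orientation; "force": force on the tool from outside, world axes, zero at the start; "torque": the same for the moment, N m; "gripper_width": finger opening in mm.
Only numpy, scipy, OpenCV 4.12 (cv2) and the standard library are available. Lean on these libraries where they do the work, as an engineer would, in place of code of your own. Each camera call takes 0.05 s, during which the arm holds its last target. There are 200 camera calls.

TASK

Put the wooden pressing roller away on its stand: with your fingertips push it slowly up the ramp and over the crest until it rests against the stop board, never letting it run back down. Then push the steel keeper bar round by its knob until it stands square across the ramp behind the roller, and leave everything clear. Only push: do not pick the roller up, and leave the other things on the bench where they are.

Things in the scene. Friction and masses are not known exactly. Their poses are not given: they have to be found in the camera images.
- stand: Wooden roller stand, fixed to the bench, 318 mm long, 170 wide. Origin: on the bench under its middle; x points uphill, y left looking uphill. Going uphill: low lip (x -158 to -150, top 26 high), level floor, ramp, crest, seat, stop board (face at x 125, 18 thick, top 85 high). The track is 138 wide between two cheeks (|y| 69 to 85, level tops 58 high). Heights are mm above the bench.
- ramp_foot (a point): Middle of the line where the level floor (stand x -150 to -50 mm, 20 mm high) meets the straight ramp, at stand x -50. The ramp climbs 18 mm in 130 mm. A roller let go on the ramp runs back down.
- crest (a point): Middle of the crest line at the ramp's top, stand x 80 mm, 38 mm above the bench. From here the cork-lined seat falls 8 degrees towards the stop board: a roller whose centre is past the crest rolls to the stop and stays there.
- roller: Beech pressing roller with steel end caps, a plain cylinder 56 mm in diameter, 128 mm long, about 0.5 kg, lying across the stand on its level floor at the start. Origin: its centre, on the axis; its y is the cylinder's axis (its x and z turn as it rolls). Rolls freely.
- seat (a point): Where the roller's centre is when home, resting on the seat against the stop board: on the stand's middle line, x 97 mm, 64 mm above the bench. Its axes are the stand's.
- keeper (a joint): Angle (rad) of the steel keeper bar, on an upright pivot on top of the right-hand cheek (looking uphill). 0: bar along the cheek, pointing downhill. Negative: swung out, away from the ramp. 1.57: closed, square across the ramp. Hard ends at -0.75 and 1.60. Closes clockwise seen from above. Needs about 0.5 N at the knob and stays where it is left.
- keeper_pivot (a point): Pivot of the keeper, on the cheek's top, 58 mm above the bench (stand x 56, y -77 mm).
- keeper_knob (a point): Middle of the upright round finger knob on the keeper bar, 14 mm in diameter, 22 mm tall (68 to 90 mm above the bench), on the bar's centre line 60 mm from the pivot. The bar is 78 mm long (9 mm past the pivot and past the knob), 18 mm wide, 10 mm thick (58 to 68 mm above the bench). Closed, its edge stands 4 mm behind the roller that is home.
- awl: Bystander: awl lying on the bench past the foot of the stand, turned wooden handle 95 mm long, 29 mm thick, with a 67 mm steel point. Origin at the handle's butt end, on its axis; x runs to the point. Leave alone. It does not roll.
- thread_spool: Bystander: spool of thread standing behind the stop board, 48 mm in diameter, 60 mm high. Origin: centre of its underside. Leave alone.
- polish_tin: Bystander: flat round polish tin beside the stand's left cheek (looking uphill), 75 mm in diameter, 26 mm high. Origin: centre of its underside. Leave alone.
- hammer: Bystander: hammer 240 mm long with wooden handle, lying on the bench beyond the stand. Leave alone.
- outsole: Bystander: stiff leather outsole lying flat, about 244 mm long, 88 mm wide, 6 mm thick. Leave alone.
- ink_bottle: Bystander: green glass bottle, 64 mm in diameter, 125 mm high, to the robot's right. Origin: centre of its underside. Leave alone.
- knife: Bystander: leather knife lying flat, 214 mm long, 24 mm wide, 12 mm thick, to the robot's left. Leave alone.
Mind the look-alikes: they are no part of the job. Leave any blue or purple look-alike of the roller alone.

How it is judged (in metres and radians):
On the way, in this order (a step that is already met when the one before it is completed fails the run):
1. the roller is home against the stop board while the keeper is still open (x of roller in the frame of stand above 0.092 m and z of roller in the frame of stand below 0.068 m and value of joint keeper below 0.8 rad), for 0.2 s.
2. the keeper is swung square across the ramp (value of joint keeper above 1.42 rad), for 0.2 s.
At the end, for the whole second after the job is handed in: The roller lies at rest on the seat against the stop board (centre within 5 mm of home along the ramp, 4 mm in height, axis within 0.08 rad of square), and the keeper is at 1.42 rad or more (x of roller in the frame of stand between 0.092 and 0.102 m and z of roller in the frame of stand between 0.06 and 0.068 m and angle between the y axis of roller and the y axis of stand, either way round below 0.08 rad and linear speed of roller below 0.02 m/s and value of joint keeper above 1.42 rad); the robot touches nothing.
It fails at once if the roller is shoved hard or flung (faster than 0.3 m/s) (linear speed of roller above 0.3 m/s).
It fails at once if the roller runs loose on the ramp, up or back down, with no finger on it (faster than 0.15 m/s) (x of roller in the frame of stand between -0.045 and 0.075 m and contact force between the fingers and roller below 0.02 N and linear speed of roller above 0.15 m/s).
It fails at once if the roller is lifted off the stand (more than about 12 mm) ((x of roller in the frame of stand below 0 m and z of roller in the frame of stand above 0.066 m) or z of roller in the frame of stand above 0.078 m).
It fails at once if the roller leaves the stand over the lip (x of roller in the frame of stand below -0.15 m).
It fails at once if another thing on the bench is moved more than 20 mm or knocked over (distance of any of awl, thread_spool, polish_tin, hammer, outsole, ink_bottle, knife from where it was at the start of the episode above 0.02 m or angle between any of thread_spool, ink_bottle's own z axis and vertical above 0.4 rad).
It also fails if it takes over 59 s, if anything falls off the work surface, if the arm or the gripper's body presses on something with over 40 N, if the wrist force passes 120 N, or if a joint passes its speed limit or range.

## Working session

There is one attempt and no reset: what is moved stays moved. The work goes in short steps, Python scripts to look and compute and a shell command to move; the robot and the scene stay as the last step left them, time stands still between calls to the robot, and variables do not carry over. Pictures are saved under pics/ and viewed, about 8 in all and at most 12, crops included, and the job is handed in when it is done.

```bash
mkdir -p pics; python3 - <<'E'
from workcell import *
import cv2
for c in("scene","top"):
    f=grab_frame(c); cv2.imwrite(f"pics/{c}0.png",f[:,:,::-1])
    for q in("ramp_foot","crest","roller","seat","keeper_pivot","keeper_knob","stand"):
        print(c,q,[(list(map(int,d["location"])),round(d["confidence"],2)) for d in tip_of(q,c)][:3])
s=state();print(s["time_s"],s["ee_pos"],s["ee_rot"],s["gripper_width"])
E
```

```text
scene ramp_foot [([307, 196], 0.71), ([348, 214], 0.27)]
scene crest [([344, 217], 0.77), ([293, 218], 0.2)]
scene roller [([346, 124], 0.74), ([377, 299], 0.63), ([294, 184], 0.59)]
scene seat [([350, 214], 0.6)]
scene keeper_pivot [([319, 224], 0.8)]
scene keeper_knob [([293, 218], 0.64)]
scene stand [([319, 214], 0.75)]
top ramp_foot [([337, 216], 0.77)]
top crest [([291, 228], 0.63)]
top roller [([349, 211], 0.77), ([205, 204], 0.61), ([409, 308], 0.56)]
top seat [([284, 229], 0.86)]
top keeper_pivot [([290, 198], 0.62), ([339, 277], 0.29)]
top keeper_knob [([303, 179], 0.76)]
top stand [([320, 227], 0.78)]
0.8 [212.09497415 534.48277412 236.0137709 ] [ 1.79988214e+02 -9.04818828e-04  1.58355241e+02] 91.26903445142418
```

```bash
cat > h.py <<'E'
import numpy as np, cv2
from workcell import *
def px2w(cam,uv,z):
    c=calibration(cam);K=np.array(c["mtx"],float);D=np.array(c["distortion"],float)
    R=cv2.Rodrigues(np.array(c["rvec"],float))[0];t=np.array(c["tvec"],float).ravel()
    n=cv2.undistortPoints(np.array([[uv]],float),K,D).ravel()
    d=R.T@np.array([n[0],n[1],1]);o=-R.T@t
    return o+d*(z-o[2])/d[2]
def w2px(cam,P):
    c=calibration(cam)
    return cv2.projectPoints(np.array(P,float).reshape(-1,3),np.array(c["rvec"],float),np.array(c["tvec"],float),np.array(c["mtx"],float),np.array(c["distortion"],float))[0].reshape(-1,2)
E
python3 - <<'E'
from h import *
for q,uv,z in(("foot",(337,216),20),("crest",(291,228),38),("roller",(349,211),48),("seat",(284,229),64),("pivot",(290,198),58),("knob",(303,179),90),("knobmid",(303,179),79),("stand",(320,227),0),("r2",(205,204),28),("r3",(409,308),28)):print("top",q,px2w("top",uv,z).round(0))
for q,uv,z in(("foot",(307,196),20),("crest",(344,217),38),("roller",(294,184),48),("seat",(350,214),64),("pivot",(319,224),58),("knob",(293,218),79)):print("scene",q,px2w("scene",uv,z).round(0))
for c in("scene","top"):
    im=cv2.imread(f"pics/{c}0.png")
    if c=="top": im=np.hstack([cv2.resize(im[130:330,180:440],None,fx=3,fy=3,interpolation=3)])
    else: im=cv2.resize(im,(800,500))
    cv2.imwrite(f"pics/{c}1.png",im)
E
```

```text
top foot [511. -59.  20.]
top crest [473.  61.  38.]
top roller [519. -89.  48.]
top seat [466.  77.  64.]
top pivot [549.  65.  58.]
top knob [591.  31.  90.]
top knobmid [594.  32.  79.]
top stand [483. -14.   0.]
top r2 [535. 293.  28.]
top r3 [ 278. -241.   28.]
scene foot [503. -58.  20.]
scene crest [467.  66.  38.]
scene roller [524. -90.  48.]
scene seat [462.  83.  64.]
scene pivot [542.  68.  58.]
scene knob [595.  35.  79.]
```

View pics/top1.png

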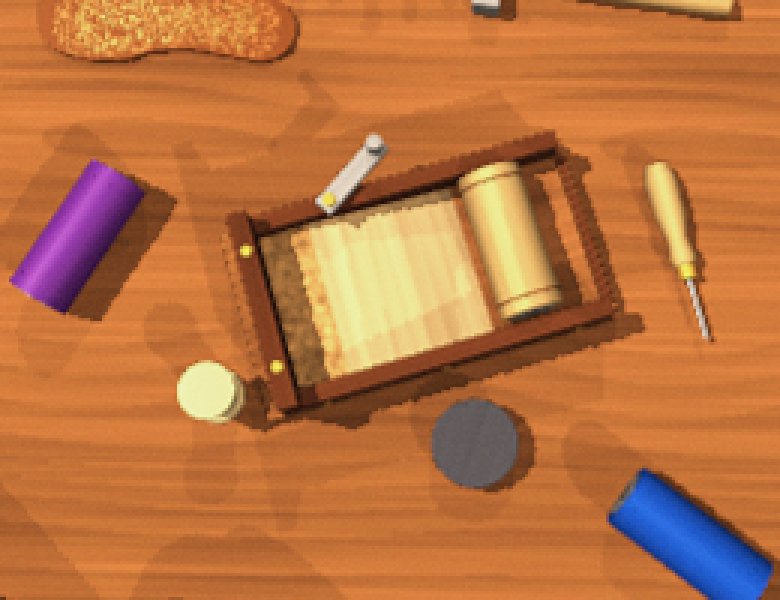

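View pics/scene1.png

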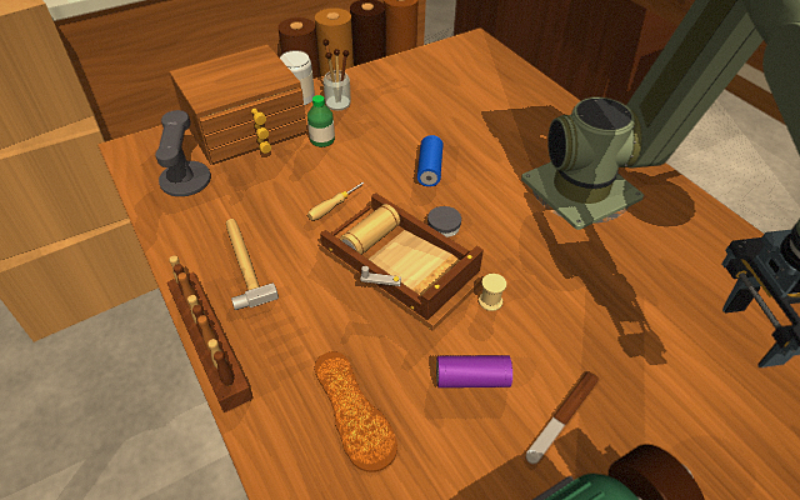

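The real roller is the beech one with caps, inside the stand at top-crop (510,240). The purple one at (78,237) and the blue one at (690,540) are look-alikes. The keeper is swung out, with its knob at (374,143) and pivot at (327,202). Next I fit the stand pose and check it with an overlay.

```bash
cat >> h.py <<'E'
def S(p,pose):
    x,y,a=pose;c,s=np.cos(a),np.sin(a);p=np.array(p,float).reshape(-1,3)
    return np.c_[x+c*p[:,0]-s*p[:,1],y+s*p[:,0]+c*p[:,1],p[:,2]]
E
python3 - <<'E'
from h import *
from scipy.optimize import least_squares
N={"ramp_foot":(-50,0,20),"crest":(80,0,38),"seat":(97,0,64),"keeper_pivot":(56,-77,58)}
T={"top":{"ramp_foot":(337,216),"crest":(291,228),"seat":(284,229),"keeper_pivot":(290,198),"stand":None},"scene":{"ramp_foot":(307,196),"crest":(344,217),"seat":(350,214),"keeper_pivot":(319,224)}}
cr=lambda u,v:(u/3+180,v/3+130)
# hand-read crop points: ramp foot line ends, stop-board top outer corners, pivot
H=[((-50,-69,20),cr(458,197)),((-50,69,20),cr(497,330)),((56,-77,58),cr(327,202)),((-158,85,58),cr(614,315)),((-158,-85,58),cr(553,135)),((143,-85,85),cr(230,213)),((143,85,85),cr(280,412))]
def res(p):
    r=[]
    for c in T:
        for q,uv in T[c].items():
            if uv: r.append((w2px(c,S(N[q],p))[0]-uv))
    for P,uv in H: r.append(2*(w2px("top",S(P,p))[0]-uv))
    return np.concatenate(r)
f=least_squares(res,[483,0,1.85],loss="soft_l1");p=f.x
print(p[:2],np.degrees(p[2]),f.fun.reshape(-1,2).round(1).tolist())
np.save("pose.npy",p)
im=cv2.imread("pics/top0.png");big=cv2.resize(im[130:280,240:400],None,fx=5,fy=5,interpolation=3)
def L(pts,col):
    q=((w2px("top",S(pts,p))-(240,130)+.5)*5).astype(np.int32);cv2.polylines(big,[q],True,col,1)
for sy in(1,-1):L([(-158,69*sy,58),(-158,85*sy,58),(143,85*sy,58),(143,69*sy,58)],(255,255,0))
L([(125,-85,85),(143,-85,85),(143,85,85),(125,85,85)],(0,255,0))
L([(-50,-69,20),(-50,69,20),(80,69,38),(80,-69,38)],(255,0,255))
cv2.imwrite("pics/ov.png",big)
for uv in((303,179),cr(374,143)):
  k=px2w("top",uv,88);d=k[:2]-S((56,-77,58),p)[0,:2];c,s=np.cos(p[2]),np.sin(p[2])
  dx,dy=c*d[0]+s*d[1],-s*d[0]+c*d[1];print("knob",k,np.hypot(dx,dy),"angle",np.degrees(np.arctan2(dy,-dx)))
r=px2w("top",(349,211),48)[:2]-p[:2];print("roller stand",c*r[0]+s*r[1],-s*r[0]+c*r[1])
E
```

```text
[492.03554119 -12.21541788] 106.94496013695971 [[0.5, 1.5], [-1.2, 1.7], [-1.4, 1.0], [0.5, -0.2], [-1.5, -0.1], [-0.8, -0.2], [-1.0, -0.4], [-3.6, 0.1], [-4.8, -4.7], [-1.4, 4.7], [3.1, 0.8], [7.5, -0.2], [7.9, -3.6], [-2.2, 1.0], [-2.1, -0.2]]
knob [591.88876972  31.31935921  88.        ] 53.50161319772887 angle -35.681618670843946
knob [595.49320267  27.17103357  88.        ] 58.89454390850424 angle -34.60291106110429
roller stand -81.00919585186033 -3.5252296227310396
```

View pics/ov.png

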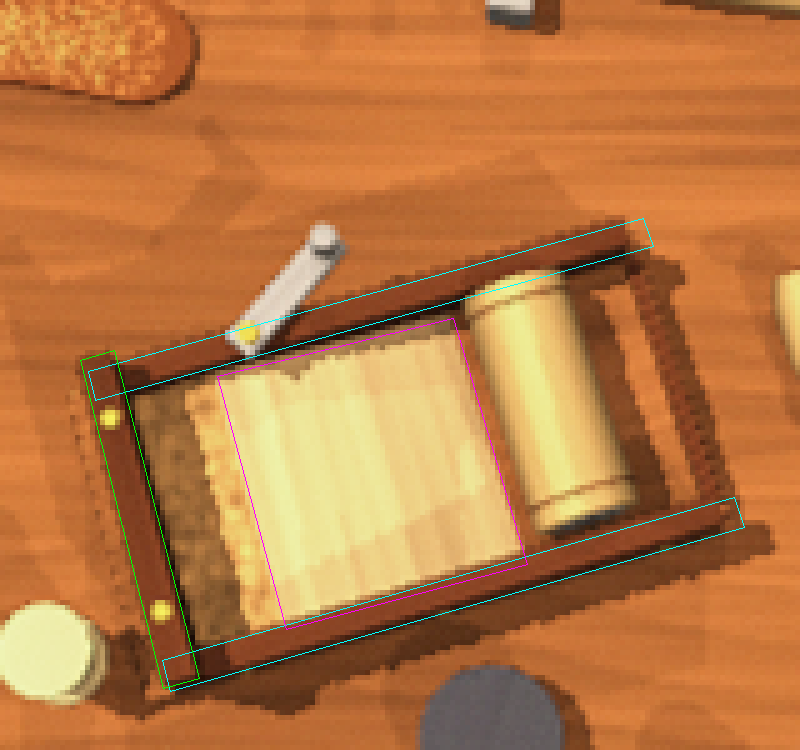

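The overlay agrees to about 2 mm: stand at (492,-12), heading 106.9°. The keeper is at about -35° and the roller at stand x ≈ -82. I'll push with both opened fingers spread across the track, so the roller stays square.

```bash
cat >> h.py <<'E'
from scipy.spatial.transform import Rotation as Ro
def pose(): return np.load("pose.npy")
def go(p,yawoff=0):
    """print shift/turn (row units) from now to TCP at stand-frame p with tool x along stand x (+yawoff deg)"""
    st=state();R0=Ro.from_euler("xyz",st["ee_rot"],degrees=True);P=pose()
    R1=Ro.from_euler("xyz",[180,0,np.degrees(P[2])+yawoff],degrees=True)
    d=R0.inv().apply(S(p,P)[0]-np.array(st["ee_pos"]))/500
    print(p,d.round(4),((R0.inv()*R1).as_rotvec()/(np.pi/2)).round(4))
def where():
    st=state();P=pose();d=np.array(st["ee_pos"])-[P[0],P[1],0];c,s=np.cos(P[2]),np.sin(P[2])
    print("t",round(st["time_s"],2),"TCP stand",np.round([c*d[0]+s*d[1],-s*d[0]+c*d[1],d[2]],1),"yaw-",round(st["ee_rot"][2]-np.degrees(P[2]),2),"F",np.round(st["force"],2),"w",round(st["gripper_width"],1))
E
python3 - <<'E'
from h import *
go((-140,0,200)); go((-140,0,62))
E
```

```text
(-140, 0, 200) [-1.0984 -1.0287  0.0718] [ 1.000e-04 -1.000e-04  5.712e-01]
(-140, 0, 62) [-1.0984 -1.0287  0.3478] [ 1.000e-04 -1.000e-04  5.712e-01]
```

```bash
python3 -m jog '-0.98 -0.92 0.05 0 0 0.5712; -0.98 -0.92 0.05 0 0 0.5712; -0.98 -0.92 0.05 0 0 0.5712; -0.98 -0.92 0.05 0 0 0.5712; -0.98 -0.92 0.05 0 0 0.5712; -0.98 -0.92 0.05 0 0 0.5712; -0.98 -0.92 0.05 0 0 0.5712; -0.98 -0.92 0.05 0 0 0.5712; -0.98 -0.92 0.05 0 0 0.5712; -0.98 -0.92 0.05 0 0 0.5712; -0.98 -0.92 0.05 0 0 0.5712; -0.98 -0.92 0.05 0 0 0.5712; -0.98 -0.92 0.05 0 0 0.5712; -0.98 -0.92 0.05 0 0 0.5712; -0.98 -0.92 0.05 0 0 0.5712; -0.98 -0.92 0.05 0 0 0.5712; -0.98 -0.92 0.05 0 0 0.5712; -0.98 -0.92 0.05 0 0 0.5712; -0.98 -0.92 0.05 0 0 0.5712; -0.98 -0.92 0.05 0 0 0.5712' 0.4; python3 - <<'E'
from h import *
where();go((-140,0,150)); go((-140,0,62))
E
```

```text
time_s: 2.47
ee_pos: [497.1, -72.6, 210.9]
ee_rot: [-180.0, -0.1, 107.0]
force: [0.6, 0.2, 0.2]
gripper_width: 63.7
t 2.47 TCP stand [-59.2  12.7 210.9] yaw- 0.06 F [0.58 0.17 0.22] w 63.7
(-140, 0, 150) [-0.1617  0.0253  0.1217] [-0.0003 -0.0006  0.0007]
(-140, 0, 62) [-0.1618  0.0254  0.2977] [-0.0003 -0.0006  0.0007]
```

```bash
python3 -m jog '-0.08 0.0127 0.06 0 0 0; -0.162 0.0254 0.12 0 0 0; -0.162 0.0254 0.12 0 0 0; -0.162 0.0254 0.16 0 0 0; -0.162 0.0254 0.2 0 0 0; -0.162 0.0254 0.24 0 0 0; -0.162 0.0254 0.27 0 0 0; -0.162 0.0254 0.298 0 0 0; -0.162 0.0254 0.298 0 0 0; -0.162 0.0254 0.298 0 0 0'; python3 - <<'E'
from h import *
where();f=grab_frame("scene")
f=f[:,:,::-1][120:300,220:420];cv2.imwrite("pics/s2.png",cv2.resize(f,None,fx=4,fy=3.3333,interpolation=3)[:600])
print(tip_of("roller","top"))
E
```

```text
time_s: 3.3
ee_pos: [532.5, -144.7, 61.9]
ee_rot: [-179.9, -0.1, 107.1]
force: [0.3, 0.4, -0.6]
gripper_width: 63.8
t 3.3 TCP stand [-1.385e+02 -1.000e-01  6.190e+01] yaw- 0.15 F [ 0.3   0.41 -0.62] w 63.8
[{'location': [349.1, 211.0], 'confidence': 0.77}, {'location': [205.0, 204.3], 'confidence': 0.61}, {'location': [409.0, 308.6], 'confidence': 0.56}]
```

View pics/s2.png

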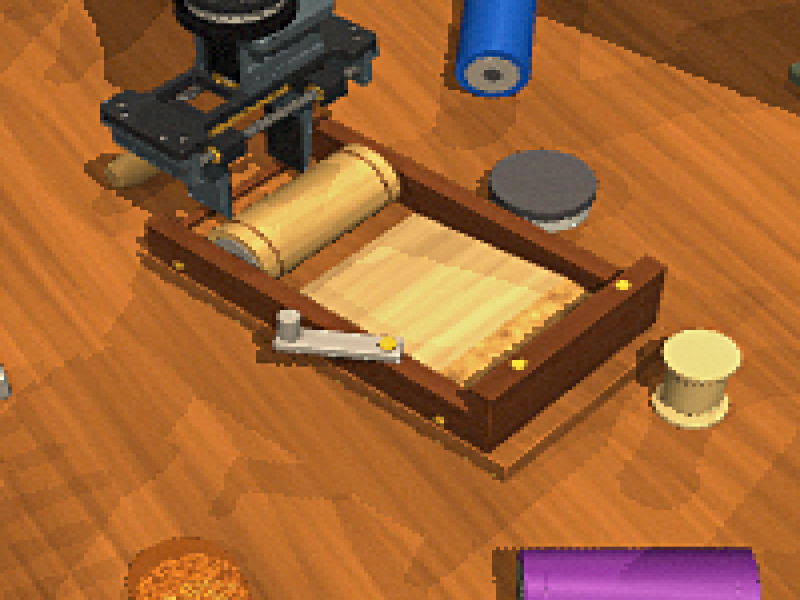

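The fingers stand clear behind the beech roller, at about (215,190) and (290,150) in the crop. I start a slow push.

```bash
python3 -m jog '0.006 0 0 0 0 0; 0.012 0 0 0 0 0; 0.017 0 0 0 0 0; 0.022 0 0 0 0 0; 0.027 0 0 0 0 0; 0.032 0 0 0 0 0; 0.037 0 0 0 0 0; 0.042 0 0 0 0 0; 0.048 0 0 0 0 0; 0.054 0 0 0 0 0; 0.06 0 0 0 0 0; 0.066 0 0 0 0 0; 0.072 0 0 0 0 0; 0.078 0 0 0 0 0; 0.084 0 0 0 0 0; 0.09 0 0 0 0 0; 0.096 0 -0.001 0 0 0; 0.102 0 -0.002 0 0 0; 0.108 0 -0.003 0 0 0; 0.114 0 -0.004 0 0 0'; python3 - <<'E'
from h import *
where();f=grab_frame("scene");cv2.imwrite("pics/s3.png",f[:,:,::-1])
r=[(d["location"],d["confidence"]) for d in tip_of("roller","scene")];print(r,w2px("scene",S([(-40,-3,50),(-30,-3,51)],pose())))
go((-20,0,70.5))
E
```

```text
time_s: 5.07
ee_pos: [517.3, -91.1, 65.4]
ee_rot: [179.9, 0.0, 107.1]
force: [1.6, -2.4, 2.1]
gripper_width: 63.7
t 5.07 TCP stand [-82.8  -1.1  65.4] yaw- 0.13 F [ 1.56 -2.42  2.09] w 63.7
[([308.2, 191.2], 0.83), ([346.2, 126.3], 0.75), ([376.3, 299.1], 0.75), ([352.9, 178.7], 0.55)] [[307.4243187  190.57152277]
 [310.24231073 192.21345564]]
(-20, 0, 70.5) [ 0.1237 -0.0009 -0.0107] [ 0.0006 -0.0007  0.0012]
```

```bash
python3 -m jog '0.006 0 0 0 0 0; 0.012 0 -0.001 0 0 0; 0.018 0 -0.002 0 0 0; 0.024 0 -0.002 0 0 0; 0.03 0 -0.003 0 0 0; 0.036 0 -0.003 0 0 0; 0.042 0 -0.004 0 0 0; 0.048 0 -0.005 0 0 0; 0.054 0 -0.005 0 0 0; 0.06 0 -0.006 0 0 0; 0.066 0 -0.007 0 0 0; 0.072 0 -0.007 0 0 0; 0.078 0 -0.008 0 0 0; 0.084 0 -0.009 0 0 0; 0.09 0 -0.01 0 0 0; 0.096 0 -0.011 0 0 0; 0.102 0 -0.011 0 0 0; 0.108 0 -0.012 0 0 0; 0.114 0 -0.013 0 0 0; 0.12 0 -0.014 0 0 0'; python3 - <<'E'
from h import *
where();f=grab_frame("scene");cv2.imwrite("pics/s4.png",f[:,:,::-1])
print([(d["location"],d["confidence"]) for d in tip_of("roller","scene")],w2px("scene",S([(20,-3,58),(30,-3,59)],pose())))
E
```

```text
time_s: 6.83
ee_pos: [498.7, -32.7, 72.2]
ee_rot: [180.0, -0.1, 107.1]
force: [1.1, -2.5, 2.3]
gripper_width: 63.9
t 6.83 TCP stand [-21.5  -0.4  72.2] yaw- 0.11 F [ 1.06 -2.52  2.33] w 63.9
[([346.8, 125.6], 0.94), ([376.4, 296.0], 0.87), ([447.3, 338.4], 0.65), ([323.0, 200.4], 0.6)] [[324.70502745 200.09897392]
 [327.67162122 201.82515902]]
```

```bash
python3 -m jog '0.006 0 0 0 0 0; 0.012 0 -0.001 0 0 0; 0.018 0 -0.002 0 0 0; 0.024 0 -0.002 0 0 0; 0.03 0 -0.003 0 0 0; 0.036 0 -0.003 0 0 0; 0.042 0 -0.004 0 0 0; 0.048 0 -0.005 0 0 0; 0.054 0 -0.005 0 0 0; 0.06 0 -0.006 0 0 0; 0.066 0 -0.007 0 0 0; 0.072 0 -0.007 0 0 0; 0.078 0 -0.008 0 0 0; 0.084 0 -0.009 0 0 0; 0.09 0 -0.01 0 0 0; 0.096 0 -0.011 0 0 0; 0.102 0 -0.011 0 0 0; 0.108 0 -0.012 0 0 0; 0.112 0 -0.012 0 0 0; 0.116 0 -0.012 0 0 0'; python3 -m jog '0.004 0 0 0 0 0; 0.008 0 0 0 0 0; 0.012 0 0 0 0 0; 0.016 0 0 0 0 0; 0.02 0 0 0 0 0; 0.024 0 0 0 0 0; 0.024 0 0 0 0 0; 0.024 0 0 0 0 0; 0.024 0 0 0 0 0'; python3 - <<'E'
from h import *
where();f=grab_frame("scene");cv2.imwrite("pics/s5.png",cv2.resize(f[:,:,::-1][120:270,240:440],None,fx=4,fy=4,interpolation=3))
print([(d["location"],d["confidence"]) for d in tip_of("roller","scene")],w2px("scene",S([(80,-3,66),(97,-3,64)],pose())))
E
```

```text
time_s: 8.6
ee_pos: [480.4, 24.0, 77.8]
ee_rot: [-179.9, -0.2, 107.0]
force: [0.2, -0.6, 1.3]
gripper_width: 63.7
time_s: 9.35
ee_pos: [476.9, 35.5, 77.9]
ee_rot: [-179.9, -0.2, 107.0]
force: [0.2, -0.0, 0.3]
gripper_width: 63.9
t 9.35 TCP stand [50.   0.6 77.9] yaw- 0.07 F [ 0.17 -0.01  0.34] w 63.9
[([346.4, 216.7], 0.82), ([377.3, 298.0], 0.76)] [[342.92989973 210.14676946]
 [348.17963269 214.23371593]]
```

View pics/s5.png

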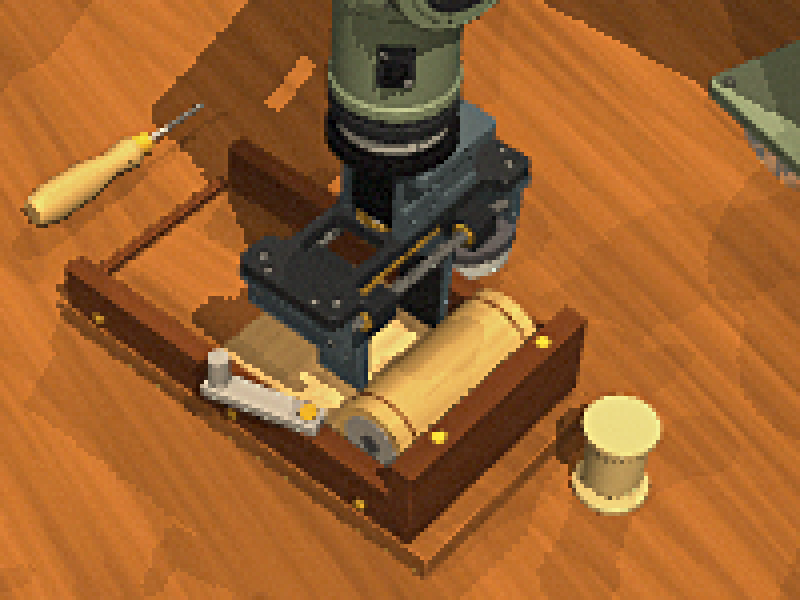

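The roller rests against the stop: its centre pixel (346,217) sits near the predicted seat at (348,214), and the push force has dropped to zero. I back off, rise, shut the fingers and go outside the knob.

```bash
python3 -m jog '-0.01 0 0 0 0 0; -0.02 0 -0.02 0 0 0; -0.02 0 -0.06 0 0 0; -0.02 0 -0.1 0 0 0; -0.02 0 -0.14 0 0 0; -0.04 0.06 -0.14 0 0 0; -0.06 0.12 -0.14 0 0 0; -0.08 0.18 -0.14 0 0 0; -0.092 0.24 -0.14 0 0 0; -0.092 0.294 -0.14 0 0 0; -0.092 0.294 -0.14 0 0 0; -0.092 0.294 -0.14 0 0 0' -1; python3 - <<'E'
from h import *
where();P=pose()
f=grab_frame("top");r=tip_of("roller","top");k=tip_of("keeper_knob","top")
print([(d["location"],d["confidence"]) for d in r],[(d["location"],d["confidence"]) for d in k])
print(w2px("top",S([(97,0,64),(56-60*np.cos(.61),-77-60*np.sin(.61),79)],P)))
go((4,-146,94))
im=cv2.resize(f[:,:,::-1][130:280,240:400],None,fx=5,fy=5,interpolation=3)
for x in(69,125): 
    q=((w2px("top",S([(x,-64,64 if x<100 else 85),(x,64,64 if x<100 else 85)],P))-(240,130)+.5)*5).astype(int);cv2.line(im,tuple(map(int,q[0])),tuple(map(int,q[1])),(0,255,0),1)
cv2.imwrite("pics/t6.png",im)
E
```

```text
time_s: 10.45
ee_pos: [631.8, 34.0, 146.6]
ee_rot: [-179.9, -0.2, 107.0]
force: [-0.4, -0.6, -0.3]
gripper_width: 0.6
t 10.45 TCP stand [   3.4 -147.2  146.6] yaw- 0.08 F [-0.37 -0.57 -0.3 ] w 0.6
[([204.7, 204.8], 0.97), ([409.1, 308.5], 0.66)] []
[[282.55836788 229.98033457]
 [304.96861395 178.24272172]]
(4, -146, 94) [-1.000e-04  1.700e-03  1.066e-01] [-0.0017 -0.0026  0.0006]
```

View pics/t6.png

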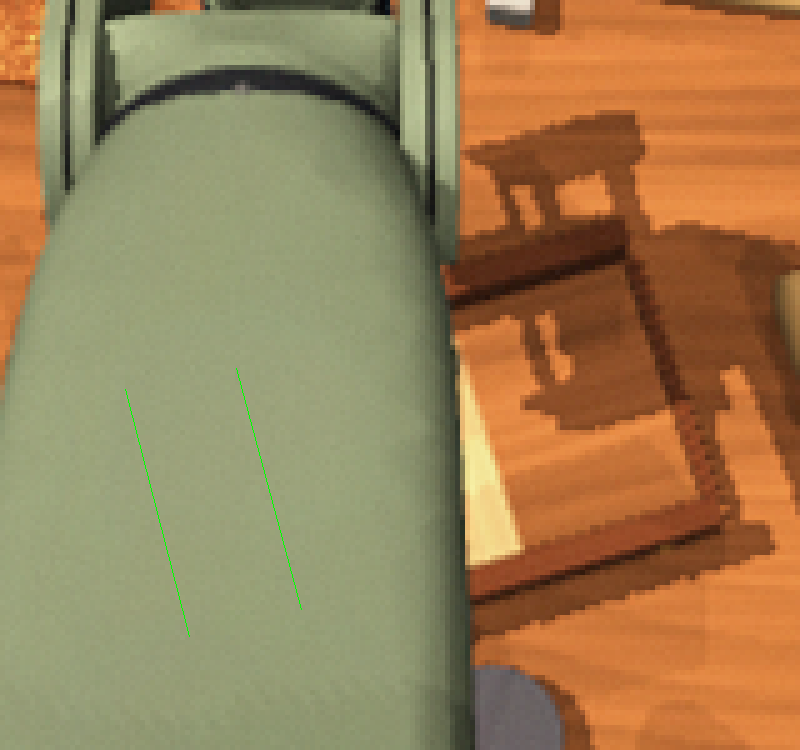

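The arm hides the seat from above, but the floor and ramp foot that show are empty. I lower beside the knob and check from the scene camera.

```bash
python3 -m jog '0 0.002 0.04 0 0 0; 0 0.002 0.08 0 0 0; 0 0.002 0.106 0 0 0; 0 0.002 0.106 0 0 0; 0 0.002 0.106 0 0 0'; python3 - <<'E'
from h import *
where();f=grab_frame("scene");cv2.imwrite("pics/s7.png",cv2.resize(f[:,:,::-1][130:280,240:440],None,fx=4,fy=4,interpolation=3))
print([(d["location"],d["confidence"]) for d in tip_of("roller","scene")],[(d["location"],d["confidence"]) for d in tip_of("keeper_knob","scene")])
E
```

```text
time_s: 11.02
ee_pos: [629.7, 34.0, 94.2]
ee_rot: [-179.8, -0.3, 107.0]
force: [-0.3, -0.5, 1.0]
gripper_width: 0.6
t 11.02 TCP stand [   4.1 -145.1   94.2] yaw- 0.04 F [-0.25 -0.51  1.  ] w 0.6
[([347.4, 214.1], 0.75), ([346.1, 128.0], 0.71), ([376.4, 295.4], 0.61)] [([295.2, 211.6], 0.81)]
```

View pics/s7.png

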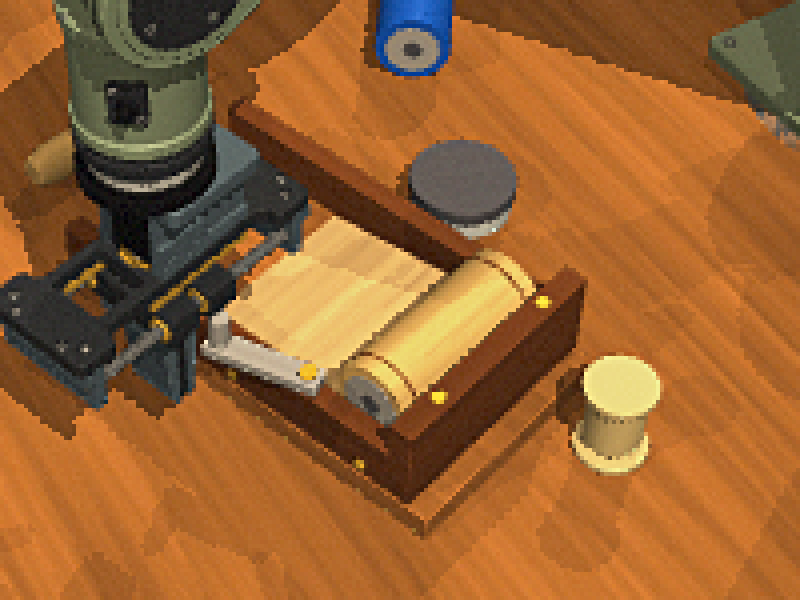

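The roller is home: (347,214) against a predicted (348,214). The shut fingers stand outside the knob, which is at crop (218,330). First push goes towards the ramp.

```bash
python3 -m jog '0 -0.01 0 0 0 0; 0 -0.02 0 0 0 0; 0 -0.03 0 0 0 0; 0 -0.04 0 0 0 0; 0 -0.05 0 0 0 0; 0 -0.06 0 0 0 0; 0 -0.07 0 0 0 0; 0 -0.08 0 0 0 0; 0 -0.09 0 0 0 0; 0 -0.1 0 0 0 0; 0 -0.11 0 0 0 0; 0 -0.12 0 0 0 0; 0 -0.13 0 0 0 0; 0 -0.14 0 0 0 0; 0 -0.15 0 0 0 0; 0 -0.16 0 0 0 0; 0 -0.17 0 0 0 0; 0 -0.18 0 0 0 0; 0 -0.18 0 0 0 0; 0 -0.18 0 0 0 0'; python3 - <<'E'
from h import *
where();f=grab_frame("scene");cv2.imwrite("pics/s8.png",cv2.resize(f[:,:,::-1][130:280,240:440],None,fx=4,fy=4,interpolation=3))
E
```

```text
time_s: 12.83
ee_pos: [544.5, 7.5, 95.8]
ee_rot: [-179.9, -0.2, 107.0]
force: [-0.9, -0.3, 0.2]
gripper_width: 0.2
t 12.83 TCP stand [  3.6 -56.   95.8] yaw- 0.07 F [-0.86 -0.3   0.2 ] w 0.2
```

View pics/s8.png

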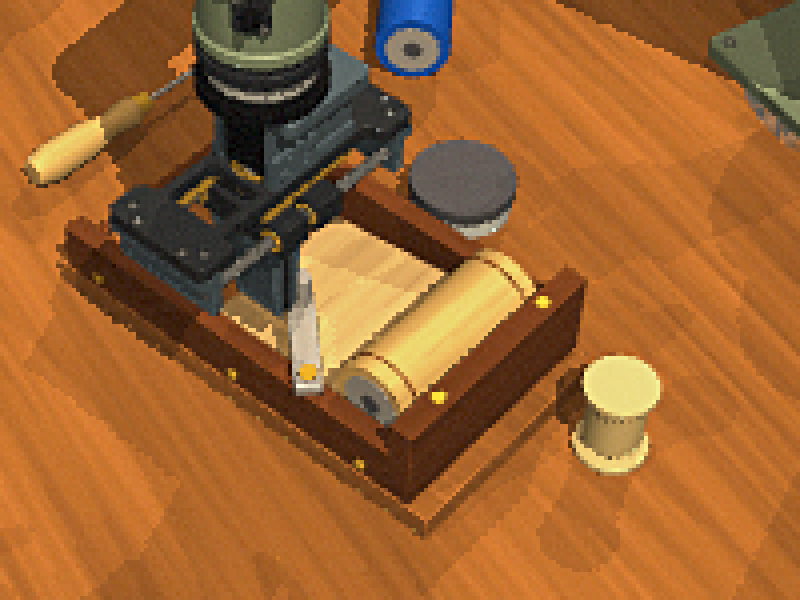

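The bar is at about 45°. I step round behind the knob and push uphill.

```bash
python3 -m jog '0 0.024 0 0 0 0; 0 0.024 0 0 0 0; -0.025 0.024 0 0 0 0; -0.05 0.024 0 0 0 0; -0.05 0.024 0 0 0 0; -0.05 -0.02 0 0 0 0; -0.05 -0.062 0 0 0 0; -0.05 -0.062 0 0 0 0; -0.04 -0.062 0 0 0 0; -0.03 -0.062 0 0 0 0; -0.02 -0.062 0 0 0 0; -0.01 -0.062 0 0 0 0; 0 -0.062 0 0 0 0; 0.01 -0.062 0 0 0 0; 0.02 -0.062 0 0 0 0; 0.03 -0.062 0 0 0 0; 0.04 -0.062 0 0 0 0; 0.048 -0.062 0 0 0 0; 0.054 -0.062 0 0 0 0; 0.054 -0.062 0 0 0 0'; python3 -c "
from h import *
where()"
```

```text
time_s: 14.55
ee_pos: [490.1, 20.6, 93.8]
ee_rot: [-177.6, -0.3, 107.4]
force: [-33.6, -17.3, 24.2]
gripper_width: 0.4
t 14.55 TCP stand [32.  -7.7 93.8] yaw- 0.44 F [-33.64 -17.3   24.22] w 0.4
```

```bash
python3 - <<'E'
from h import *
f=grab_frame("scene");cv2.imwrite("pics/s9.png",cv2.resize(f[:,:,::-1][160:260,280:400],None,fx=6,fy=6,interpolation=3))
E
```

```text
(no output)
```

View pics/s9.png

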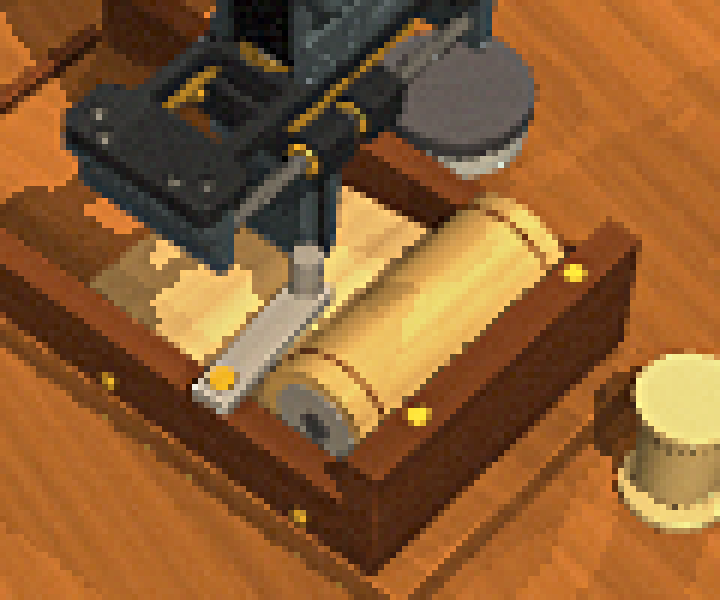

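The bar looks nearly square, but the finger has been dragged about 17 mm along +y and bears 37 N sideways. I back straight off downhill from the measured pose and re-measure.

```bash
python3 -m jog '0 -0.004 0 0 0 0; -0.01 -0.006 0 0 0 0; -0.02 -0.006 0 0 0 0; -0.04 -0.006 0 0 0 0; -0.06 -0.006 0 0 0 0; -0.06 -0.006 0 0 0 0;-0.06 -0.006 0 0 0 0'; python3 - <<'E'
from h import *
where();f=grab_frame("scene");P=pose()
print([(d["location"],d["confidence"]) for d in tip_of("roller","scene")][:3],[(d["location"],d["confidence"]) for d in tip_of("keeper_knob","scene")])
th=np.radians([70,80,90]);print(w2px("scene",S(np.c_[56-60*np.cos(th),-77+60*np.sin(th),th*0+79],P)))
im=cv2.resize(f[:,:,::-1][160:260,280:400],None,fx=6,fy=6,interpolation=3)
for a,c in((80,(255,0,0)),(90,(0,255,0))):
    a=np.radians(a);q=((w2px("scene",S([(56,-77,68),(56-69*np.cos(a),-77+69*np.sin(a),68)],P))-(280,160)+.5)*6).astype(int)
    cv2.line(im,tuple(map(int,q[0])),tuple(map(int,q[1])),c,1)
cv2.imwrite("pics/s10.png",im)
E
```

```text
time_s: 15.18
ee_pos: [498.0, -9.3, 93.4]
ee_rot: [-177.8, -0.3, 107.3]
force: [-0.4, -0.0, 0.2]
gripper_width: 0.2
t 15.18 TCP stand [ 1.1 -6.6 93.4] yaw- 0.31 F [-0.35 -0.    0.17] w 0.2
[([348.6, 212.0], 0.77), ([346.8, 126.3], 0.71), ([376.5, 298.5], 0.71)] [([332.0, 207.5], 0.78), ([447.8, 336.9], 0.45)]
[[324.79172144 201.38275128]
 [328.58692665 202.85298662]
 [332.01710515 204.79637861]]
```

View pics/s10.png

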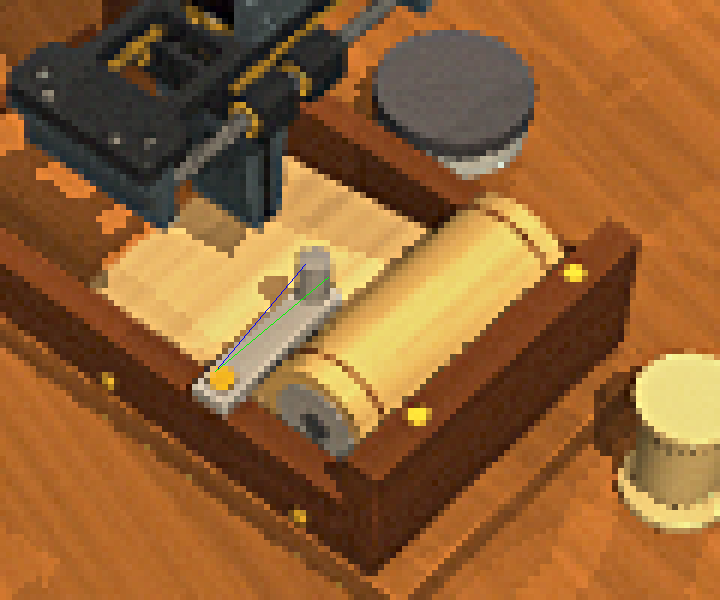

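The bar now lies parallel to the roller at about 90°, with the knob at (332,207). That is consistent with it having reached its hard end. I confirm with one gentle nudge at knob centre (stand y -17) and watch for resistance.

```bash
python3 -m jog '0 0.02 0 0 0 0; 0 0.02 0 0 0 0; 0.02 0.02 0 0 0 0; 0.035 0.02 0 0 0 0; 0.045 0.02 0 0 0 0; 0.053 0.02 0 0 0 0; 0.058 0.02 0 0 0 0; 0.061 0.02 0 0 0 0; 0.063 0.02 0 0 0 0; 0.065 0.02 0 0 0 0; 0.065 0.02 0 0 0 0'; python3 -c "
from h import *
where()"
```

```text
time_s: 16.25
ee_pos: [497.1, 25.5, 93.2]
ee_rot: [-177.8, -0.4, 107.3]
force: [0.8, 0.9, -0.6]
gripper_width: 0.6
t 16.25 TCP stand [ 34.6 -15.8  93.2] yaw- 0.37 F [ 0.82  0.86 -0.6 ] w 0.6
```

```bash
python3 -m jog '0.002 0 0 0 0 0; 0.004 0 0 0 0 0; 0.006 0 0 0 0 0; 0.006 0 0 0 0 0; 0.006 0 0 0 0 0'; python3 -c "
from h import *
where()";  python3 -m jog '0.002 0 0 0 0 0; 0.004 0 0 0 0 0; 0.006 0 0 0 0 0; 0.006 0 0 0 0 0; 0.006 0 0 0 0 0'; python3 -c "
from h import *
where()"
```

```text
time_s: 16.67
ee_pos: [496.4, 27.4, 93.2]
ee_rot: [-177.8, -0.3, 107.4]
force: [0.7, -4.5, 0.4]
gripper_width: 0.5
t 16.67 TCP stand [ 36.7 -15.7  93.2] yaw- 0.41 F [ 0.69 -4.49  0.38] w 0.5
time_s: 17.08
ee_pos: [496.3, 27.8, 93.3]
ee_rot: [-177.8, 0.0, 107.5]
force: [2.0, -12.0, -0.8]
gripper_width: 0.4
t 17.08 TCP stand [ 37.  -15.8  93.3] yaw- 0.54 F [  1.98 -11.96  -0.84] w 0.4
```

The reaction rose to 12 N with only 0.3 mm of travel, so the keeper is on its hard end. I retreat and check.

```bash
python3 -m jog '-0.01 0 0 0 0 0; -0.03 0 0 0 0 0; -0.06 0 0 0 0 0; -0.06 0 -0.06 0 0 0; -0.06 0 -0.12 0 0 0; -0.1 0 -0.2 0 0 0; -0.16 0 -0.26 0 0 0; -0.24 0 -0.3 0 0 0; -0.32 0 -0.3 0 0 0; -0.4 0 -0.3 0 0 0; -0.48 0 -0.3 0 0 0; -0.48 0 -0.3 0 0 0; -0.48 0 -0.3 0 0 0'; python3 - <<'E'
from h import *
where();f=grab_frame("top");P=pose()
print([(d["location"],d["confidence"]) for d in tip_of("roller","top")],[(d["location"],d["confidence"]) for d in tip_of("keeper_knob","top")])
print(w2px("top",S([(97,0,64),(56,-17,79),(56,-17,90)],P)))
cv2.imwrite("pics/t11.png",cv2.resize(f[:,:,::-1][130:280,230:390],None,fx=5,fy=4,interpolation=3))
E
```

```text
time_s: 18.17
ee_pos: [574.1, -201.2, 242.6]
ee_rot: [-177.8, -0.0, 107.3]
force: [0.1, 0.2, -0.7]
gripper_width: 0.6
t 18.17 TCP stand [-204.7  -23.4  242.6] yaw- 0.33 F [ 0.15  0.19 -0.71] w 0.6
[([281.0, 229.2], 0.85), ([206.4, 204.9], 0.79)] [([291.0, 216.5], 0.67)]
[[282.55836788 229.98033457]
 [296.08960389 218.16986146]
 [295.82708336 217.36632603]]
```

View pics/t11.png

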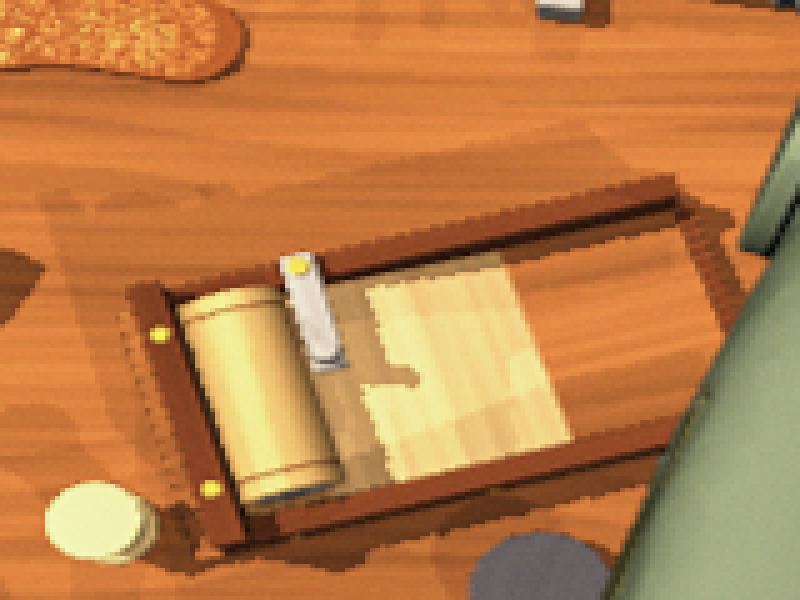

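The roller at (258,390) lies square against the stop, and the bar from (300,267) to (326,358) stands square behind it. Neighbouring things are unmoved and the arm is clear, so I hand in.

```bash
python3 -c "
from workcell import *
print(job_done())"
```

```text
the job is handed in; nothing more can be done
None
```

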